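# Weigh out a crispbread and cheese stack on the kitchen scale

## Task

Set the wooden plate centred on the kitchen scale's pan and, while it is still empty, press the tare button fully in. Then build the snack as a neat upright stack in the centre of the plate: the solid crispbread first, then all the cheese wheels that are there (in any order), and last the crispbread with the hole. Leave it standing on the scale, and leave the mug, the soap bottle and the jar where they are.

Things in the scene. Friction and masses are not known exactly. Their poses are not given: they have to be found in the camera images.
- plate: Flat round wooden plate, 150 mm across, 8 mm thick, no rim, about 200 g. An upright grip tab stands at its edge on its own +x side: 14 mm thick along x, 44 mm wide along y, centred 84 mm from the origin, its top 48 mm above the underside; pinch it from above along x. Origin: centre of the underside, z up. Starts flat on the counter to the robot's right, tab towards the robot.
- crisp_base: Solid round crispbread with seeds, brown disc 68 mm across and 12 mm thick, rigid, about 40 g, the same both ways up. Origin at the centre of the solid; z is its axis. Starts flat on the counter (on a paper towel) to the robot's right.
- crisp_top: Round crispbread with a 22 mm hole in its middle, brown ring-shaped disc 68 mm across and 12 mm thick, rigid, about 40 g, the same both ways up. Origin at the centre of the solid; z is its axis. Starts flat on the counter to the robot's right.
- cheese1: Wheel of hard cheese, a plain pale-yellow solid disc 60 mm across and 20 mm thick, about 60 g, the same both ways up. Origin at the centre of the solid; z is its axis. Starts flat on the wooden board (board top 15 mm above the counter). Two to four cheeses are present; an absent one reads None from the start.
- cheese2: Wheel of hard cheese, a plain pale-yellow solid disc 60 mm across and 20 mm thick, about 60 g, the same both ways up. Origin at the centre of the solid; z is its axis. Starts flat on the wooden board (board top 15 mm above the counter). Two to four cheeses are present; an absent one reads None from the start.
- cheese3: Wheel of hard cheese, a plain pale-yellow solid disc 60 mm across and 20 mm thick, about 60 g, the same both ways up. Origin at the centre of the solid; z is its axis. Starts flat on the wooden board (board top 15 mm above the counter). Two to four cheeses are present; an absent one reads None from the start.
- cheese4: Wheel of hard cheese, a plain pale-yellow solid disc 60 mm across and 20 mm thick, about 60 g, the same both ways up. Origin at the centre of the solid; z is its axis. Starts flat on the wooden board (board top 15 mm above the counter). Two to four cheeses are present; an absent one reads None from the start.
- scale: Kitchen scale, fixed to the counter: white box 250 x 170 x 38 mm with a round steel pan. Origin on the counter straight below the pan's centre; the box runs from x = -145 to +105 mm and y = -85 to +85 mm in its own frame, control panel at the -x end (towards the robot).
- pan_top (a point): Centre of the top face of the scale's round pan, 110 mm across and 6 mm thick, 62 mm above the counter when empty; it moves down with the pan.
- pan (a joint): How far the scale's sprung pan has sunk, in m: about 0 when empty and up to 0.014 at its stop; once moving it sinks about 1.4 mm for each 100 g (spring 700 N/m). The pan does not tilt.
- tare (a joint): Travel of the tare button in m: 0 released, 0.005 fully in (about 4 N); it springs back. Pressed straight down.
- tare_top (a point): Centre of the top of the round grey tare button (28 mm across) on the scale's control panel, at x = -120 mm, y = -35 mm in the scale's own frame.
- board: Striped wooden cutting board lying on the counter to the robot's left, fixed, 300 x 280 x 15 mm; the cheeses start on it. Origin at the centre of its underside.
- mug: Bystander: white mug 95 mm tall, 82 mm across. Leave alone. Origin at the centre of its underside.
- soap: Bystander: blue soap pump bottle, 66 mm across, about 170 mm tall. Leave alone. Origin at the centre of its underside.
- jar: Bystander: amber glass jar with lid, 72 mm across, 100 mm tall. Leave alone. Origin at the centre of its underside.
Not all that is in view belongs to the job. What is shaped like the crisp_top but green or red is not meant.

How it is judged:
By the outcome, as a careful person would: the job done as asked, in the order asked, and still so for the second after the job is handed in, with the robot touching nothing.
Of cheese1, cheese2, cheese3, cheese4 only 2 to 4 are there at a start; the rules pass over those that are not, and their reading is None.
At some moment in a run one of crisp_top, cheese1, cheese2, cheese3, cheese4 may be knocked a few centimetres aside while the robot is not near it.
Once in a run the grip may slacken for a moment while it holds something.
It also fails if it takes over 210 s, if anything falls off the work surface, if the arm or the gripper's body presses on something with over 40 N, if the wrist force passes 120 N, or if a joint passes its speed limit or range.

## Robot

A 6-joint arm with a two-finger parallel gripper is mounted at the origin on the work surface. World frame = base frame: x ahead of the robot, y to its left, z up, the work surface at z = 0. Lengths are in m, angles in rad, forces in N, time in s.
With the tool pointing down it reaches from about 0.4 to 0.825 m from the base axis. Payload 7 kg.
Tool frame: the origin (TCP) lies at the very end of the fingers, on their centre line; the grasp point (between the pads) lies 19 mm behind it (arm.grasp_offset is the distance from the TCP to the grasp point, in m); z points along the fingers, y is the line along which they close (so a half turn about z gives the same grasp; the last joint's range is limited). The gripper opens to 88 mm and grips with 3 to 60 N. Pads are 19 mm wide; open, the fingers measure 130 mm over their backs; the gripper's body (78 mm by 193 mm) begins 47 mm behind the grasp point.
Start: joints at [-0.931, 0.359, 0.012, 0, -1.224, -0.288], TCP at [0.233, -0.634, 0.227] pointing down, gripper open.
Joint ranges: [-3.07, 3.07], [-1.43, 2.12], [-1.02, 1.25], [-3.03, 1.67], [-3.05, -0], [-3.03, 3.03]. Speed limits (rad/s): [2.39, 2.39, 3.01, 3.14, 3.14, 3.14].

## Interface

Orientations are given as [roll, pitch, yaw] about the fixed x, y, z axes, in that order (R = Rz(yaw) Ry(pitch) Rx(roll)).
In Python, from station import get_state, cams, arm, nets gives the robot as it stands.
- The arm moves only by the shell command python3 -m creep 'ROWS' [FORCE]. ROWS is a JSON object of lists of equal length, an entry for each row: "translation": the shift along the world's x, y, z in mm, a list of three; "spin": the turn about the world's z in rad; "gripper": the opening, from 0 (shut) to 1 (fully open). In form: {"translation": [[dx, dy, dz], ...], "spin": [spin, ...], "gripper": [gripper, ...]}. A call has 1 to 8 rows; each row shifts and turns the commanded pose from where the row before left it; what a row does not reach is not made up. A row lasts 1/10 s, in which the tool goes at most 50 mm and 8.59 degrees, less where a joint would pass 70% of its speed; a pose out of reach is approached as far as the arm can. A call is refused whole if a number of a shift passes 50 or a number of a turn 0.15, either way. A call with a gripper value outside its range is refused whole. The fingers move at their own pace and stop on an object; FORCE is the grip in N (left out, the last holds). Time passes only in rows, so rows that do not move let the fingers close. It gives the time, the measured TCP pose, the force, the opening and the grip force at its end, in the units of the state.
- get_state(): the state, without advancing time (a new reading comes with each control period).
- cams.grab_frame(name): name is "scene" or "side" or "wrist"; returns a dict with "img" (400x640x3 uint8, red, green, blue), "mtx" (3x3 intrinsics, pixels), "R" (3x3) and "t" (3): a world point X has camera coordinates R X + t. Camera axes: x right, y down, z forward; pixel columns grow to the right and rows downward; lengths in m; the calibration is good to about 2 mm. The wrist camera is an equidistant fisheye: a pixel r from the principal point sees the ray r / f radians off the axis. A picture is of the moment at which its call begins. There is no depth.
- arm.job_done(): hands the job in; it is judged then, once.
Trained networks look in the newest picture that a camera, given by its name, has taken for a name from the list of things; names that differ only in an ending like _2 or _b are one class to them, and where a whole thing is asked for, a point or a joint stands for the part that bears it (a point fixed in the world has none). Each returns a list of dicts, best first, with "confidence" (0 to 1); they miss things now and then, are a little off and sometimes report something else, mostly with a low value. They report only what shows in the picture. A call takes as long as a camera call. They do not tell look-alikes from the thing itself.
- nets.search_frame(camera, label): "centre" ([x, y, z] in m, in world coordinates, good to about 4 mm: the middle of the surface that is visible of it).
- nets.pinpoint(camera, label): "centre" ([x, y, z] in m, in world coordinates, good to about 4 mm: a listed point, or the origin of a listed thing).
The state is a dict: "t": time; "q": joint angles; "qd": joint speeds; "joint_efforts": joint torques, N m; "eef_pos": TCP position; "ee_rot": TCP orientation; "force": force on the tool from outside, world axes, zero at the start; "moment": the same for the moment, N m; "width": finger opening in m; "gripper_force": force on a finger pad.
Only numpy, scipy, OpenCV 4.12 (cv2) and the standard library are available. Lean on these libraries where they do the work, as an engineer would, in place of code of your own. Each camera call takes 0.05 s, during which the arm holds its last target. There are 200 camera calls.

## Working session

There is one attempt and no reset: what is moved stays moved. The work goes in short steps, Python scripts to look and compute and a shell command to move; the robot and the scene stay as the last step left them, time stands still between calls to the robot, and variables do not carry over. Pictures are saved under pics/ and viewed, at most 14 in all, crops included, and the job is handed in when it is done.

```bash
ls; mkdir -p pics; python3 - <<'E'
from station import get_state, cams, arm, nets
import cv2
s=get_state(); print(s)
for c in ("scene","side","wrist"):
    f=cams.grab_frame(c); cv2.imwrite(f"pics/{c}0.png",f["img"][:,:,::-1])
    print(c,f["mtx"].tolist(),f["R"].round(3).tolist(),f["t"].round(3).tolist())
for c in ("scene","side"):
  for l in ("plate","crisp_base","crisp_top","cheese1","scale","pan_top","tare_top","board","mug","soap","jar"):
    print(c,l,[(r["centre"] if isinstance(r["centre"],str) else [round(float(v),3) for v in r["centre"]],round(r["confidence"],2)) for r in nets.pinpoint(c,l)])
print(get_state()["t"])
E
```

```text
pics
{'t': 0.0, 'q': array([-9.30881873e-01,  3.59333373e-01,  1.10856286e-02, -3.48551708e-04,
       -1.22411851e+00, -2.88098715e-01]), 'qd': array([ 0.00082173,  0.00062513,  0.00140957,  0.00072045,  0.00027146,
       -0.00019826]), 'joint_efforts': array([ 1.44460824e-03, -5.82714987e+01,  2.93054777e+01,  6.99721947e+00,
        6.76688593e-03, -1.51999552e-04]), 'eef_pos': array([ 0.23241409, -0.63320935,  0.22566924]), 'ee_rot': array([ 3.13999432e+00, -1.31941835e-04, -2.78989550e+00]), 'force': array([ 0.00813311,  0.9889408 , -0.04166937]), 'moment': array([-0.06782802,  0.02425933, -0.07535307]), 'gripper_force': 0.0, 'width': 0.0876283777755845}
scene [[491.99752283575776, 0.0, 324.801611579237], [0.0, 491.99752283575776, 201.94970703832342], [0.0, 0.0, 1.0]] [[0.802, 0.597, -0.0], [0.515, -0.693, -0.505], [-0.302, 0.405, -0.863]] [-0.459, -0.29, 1.574]
side [[427.3041896677475, 0.0, 317.7555822547859], [0.0, 427.3041896677475, 199.56150414901126], [0.0, 0.0, 1.0]] [[-0.912, -0.409, -0.013], [-0.287, 0.661, -0.694], [0.292, -0.629, -0.72]] [0.529, 0.232, 0.929]
wrist [
[... 783 characters left out ...]
], 0.26)]
scene jar [([0.799, 0.066, 0.001], 0.93)]
side plate [([0.539, -0.413, -0.0], 0.68)]
side crisp_base [([0.381, -0.226, 0.004], 0.94)]
side crisp_top [([0.792, -0.107, 0.007], 0.86), ([0.509, -0.258, 0.009], 0.7), ([0.632, -0.247, 0.008], 0.61), ([0.817, -0.22, 0.006], 0.59)]
side cheese1 [([0.539, 0.342, 0.026], 0.59)]
side scale [([0.601, -0.065, -0.001], 0.9)]
side pan_top [([0.598, -0.068, 0.059], 0.63)]
side tare_top [([0.475, -0.075, 0.061], 0.53), ([0.536, -0.414, -0.0], 0.5)]
side board [([0.473, 0.289, -0.001], 0.76)]
side mug [([0.72, 0.291, -0.0], 0.92)]
side soap [([0.724, -0.343, 0.008], 0.67)]
side jar [([0.795, 0.065, 0.001], 0.61), ([0.473, 0.29, -0.001], 0.15)]
1.25
```

View pics/scene0.png

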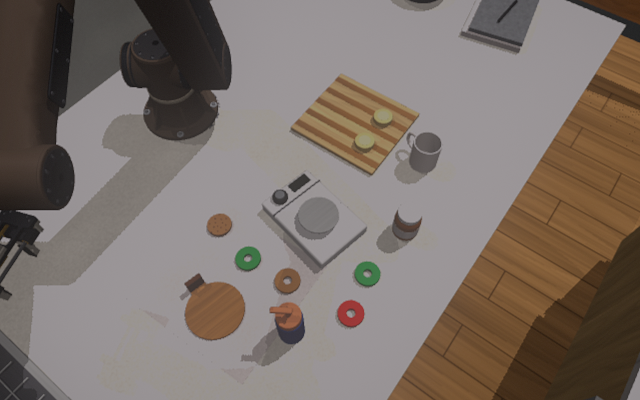

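View pics/side0.png

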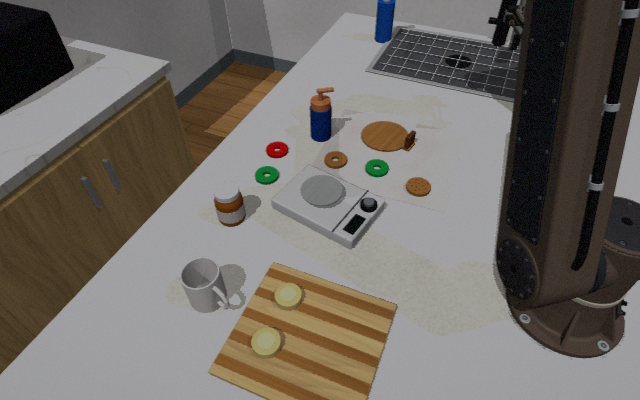

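Scene view: the rings are green at (248,258), green at (367,273), red at (351,313) and brown at (287,280). The brown one is crisp_top. The solid seeded disc is crisp_base at (220,225). The plate is at (215,310) with its tab at (195,283). Two cheeses show on the board, at (365,141) and (383,117). The tare button is at (280,197). The side view agrees, with the brown ring at (336,160) and cheeses at (288,295) and (266,342).

```bash
cat > h.py <<'E'
import numpy as np, cv2
from station import get_state, cams, arm, nets
def ray(f,p):
    K,R,t=f["mtx"],np.array(f["R"]),np.array(f["t"])
    x=(np.array(p,float)-[K[0][2],K[1][2]])/K[0][0]
    if f.get("fish"):
        r=np.linalg.norm(x); d=np.array([*(np.sin(r)*x/max(r,1e-9)),np.cos(r)])
    else: d=np.array([*x,1.])
    d=R.T@d; return -R.T@t, d/np.linalg.norm(d)
def grab(c):
    f=cams.grab_frame(c); f["fish"]=c=="wrist"; return f
def onz(f,p,z):
    o,d=ray(f,p); return o+d*(z-o[2])/d[2]
def tri(fs,ps):
    A=np.zeros((3,3));b=np.zeros(3);L=[ray(f,p) for f,p in zip(fs,ps)]
    for o,d in L: M=np.eye(3)-np.outer(d,d);A+=M;b+=M@o
    X=np.linalg.solve(A,b); return X,max(np.linalg.norm(np.cross(X-o,d)) for o,d in L)
def disc(f,seed,z,tol=14):
    """flood fill about seed; unproject outline to height z; circle fit"""
    im=cv2.GaussianBlur(f["img"],(3,3),0); m=np.zeros((402,642),np.uint8)
    cv2.floodFill(im.copy(),m,tuple(seed),0,(tol,)*3,(tol,)*3,4|cv2.FLOODFILL_MASK_ONLY|cv2.FLOODFILL_FIXED_RANGE|(255<<8))
    m=cv2.morphologyEx(m[1:-1,1:-1],cv2.MORPH_OPEN,np.ones((3,3)))
    c=max(cv2.findContours(m,0,1)[0],key=cv2.contourArea); c=cv2.convexHull(c)[:,0]
    e=cv2.fitEllipse(c)
    W=np.array([onz(f,p,z)[:2] for p in c],np.float32)
    (x,y),r=cv2.minEnclosingCircle(W*1000)
    return np.array(e[0]),np.round([x,y,r],1)
def np_(c,l): return [(np.round(r["centre"],3).tolist(),round(r["confidence"],2)) for r in nets.pinpoint(c,l)]
E
cat > a.py <<'E'
from h import *
S,D=grab("scene"),grab("side")
for n,a,b,z,tol in [("plate",(215,312),(385,138),.008,45),("base",(220,225),(419,187),.012,60),("ch1",(365,142),(288,295),.035,40),("ch2",(383,117),(266,342),.035,40),("pan",(318,215),(322,190),.062,22)]:
    try:
        A,B=disc(S,a,z,tol),disc(D,b,z,tol); print(n,A[1],B[1],tri((S,D),(A[0],B[0])))
    except Exception as e: print(n,e)
for c in (S,D): pass
print("tab",tri((S,D),((195,283),(409,141))))
print("tare",tri((S,D),((280,197),(369,204))), "disp", tri((S,D),((299,183),(354,224))))
a=cv2.resize(S["img"][160:350,170:400],None,fx=2.6,fy=2.6,interpolation=2); b=cv2.resize(D["img"][100:250,240:450],None,fx=3.0,fy=3.0,interpolation=2)
cv2.imwrite("pics/sc1.png",a[:,:,::-1]);cv2.imwrite("pics/sd1.png",b[:,:,::-1])
E
python3 a.py
```

```text
plate [ 534.9 -416.4   78.4] [ 533.5 -414.8   77.5] (array([ 0.53575929, -0.41783363,  0.00275688]), np.float64(0.00036768026098937237))
base [ 383.  -234.3   38.4] [ 381.3 -228.1   38.6] (array([ 0.38081124, -0.23324681,  0.006065  ]), np.float64(1.1136186666495557e-05))
ch1 [ 576.5  215.9 1061.8] [598.2 -48.2 758.2] (array([ 0.30286249,  0.59785402, -0.68526222]), np.float64(0.24376667050597076))
ch2 [ 576.5  215.9 1061.8] [ 369.5 -122.3  573.3] (array([ 0.34406053,  0.03951967, -0.02672832]), np.float64(0.11035287680964152))
pan [598.9 -78.1  67.4] [592.3 -65.7  61.5] (array([ 0.59767502, -0.07365799,  0.0490541 ]), np.float64(4.977516848097327e-06))
tab (array([ 0.45478156, -0.39711844,  0.02388248]), np.float64(2.7481268158043175e-05))
tare (array([ 0.47458216, -0.07932641,  0.04578033]), np.float64(0.0019679412262726486)) disp (array([ 0.48654115, -0.00817878,  0.03873488]), np.float64(0.0007202409993989143))
```

View pics/sc1.png

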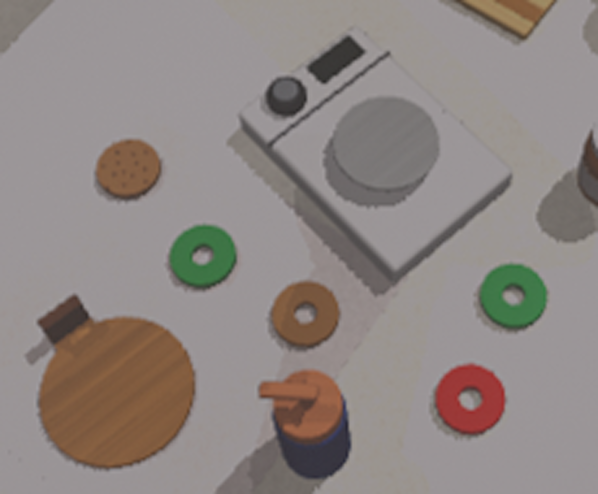

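Close crop: the brown ring sits at crop (305,314), clearly apart from the green and red ones. The tab is at crop (65,320), about 167° from the plate centre. I'll go above the tab first.

```bash
python3 -m creep '{"translation":[[22,24,0],[22,24,0],[22,24,0],[22,24,0],[22,24,0],[22,24,0],[22,24,0],[22,24,0]],"spin":[0.125,0.125,0.125,0.125,0.125,0.125,0.125,0.125],"gripper":[1,1,1,1,1,1,1,1]}' 40; python3 -m creep '{"translation":[[22,24,0],[22,20,0],[0,0,0],[0,0,0]],"spin":[0,0,0,0],"gripper":[1,1,1,1]}'
python3 - <<'E'
from h import *
w=grab("wrist"); cv2.imwrite("pics/w1.png",w["img"][:,:,::-1])
for c in ("wrist","scene","side"): print(c,[(l,np_(c,l)) for l in ("plate","crisp_top","pan_top","tare_top")])
print((np.array(w["R"]).T@-np.array(w["t"])).round(3),get_state()["ee_rot"])
E
```

```text
t: 2.15
eef_pos: [0.4094, -0.4406, 0.2268]
ee_rot: [-3.141, -0.0, -1.785]
force: [-0.6, -0.5, 0.9]
width: 0.0877
gripper_force: 0.0
t: 2.55
eef_pos: [0.4529, -0.3972, 0.2266]
ee_rot: [3.141, -0.0, -1.788]
force: [-0.0, -0.4, -0.3]
width: 0.0878
gripper_force: 0.0
wrist [('plate', [([0.536, -0.416, 0.001], 0.91), ([0.381, -0.228, 0.01], 0.42)]), ('crisp_top', [([0.508, -0.264, 0.003], 0.81), ([0.636, -0.243, 0.005], 0.56)]), ('pan_top', []), ('tare_top', [])]
scene [('plate', [([0.537, -0.42, 0.001], 0.87)]), ('crisp_top', [([0.814, -0.225, 0.008], 0.85), ([0.636, -0.243, 0.004], 0.8), ([0.512, -0.26, 0.006], 0.7), ([0.597, -0.063, 0.003], 0.59), ([0.791, -0.104, 0.008], 0.57)]), ('pan_top', [([0.6, -0.063, 0.06], 0.81)]), ('tare_top', [([0.472, -0.076, 0.06], 0.64)])]
side [('plate', [([0.538, -0.416, -0.0], 0.82)]), ('crisp_top', [([0.51, -0.259, 0.005], 0.86), ([0.818, -0.22, 0.008], 0.86), ([0.789, -0.105, 0.008], 0.7), ([0.633, -0.247, 0.011], 0.68), ([0.721, 0.294, -0.0], 0.38)]), ('pan_top', [([0.6, -0.068, 0.059], 0.65)]), ('tare_top', [([0.477, -0.076, 0.061], 0.67)])]
[ 0.436 -0.467  0.385] [-3.14158537e+00 -8.24342908e-06 -1.78997919e+00]
```

View pics/w1.png

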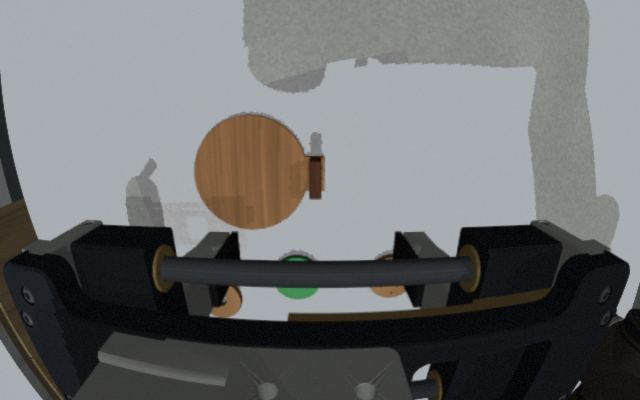

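Wrist view: the plate is centred near (252,171). The tab's top is near (316,177), with edges running almost vertically in the image from 156 to 199.

```bash
python3 - <<'E'
from h import *
w=grab("wrist")
print("plate",disc(w,(250,180),.008,45))
hsv=cv2.cvtColor(w["img"],cv2.COLOR_RGB2HSV)
print([[tuple(int(v) for v in w["img"][y,x]) for x in range(304,328,2)] for y in (165,177,190)])
for p in [(316,157),(316,198),(310,177),(322,177),(316,177)]: print(p,onz(w,p,.048).round(4),onz(w,p,.03).round(4))
E
```

```text
plate (array([251.33039856, 171.87658691]), array([ 532.6, -416.3,   76.6]))
[[(148, 108, 71), (119, 86, 56), (76, 55, 36), (63, 42, 29), (67, 44, 31), (69, 44, 31), (74, 45, 33), (72, 46, 32), (73, 50, 33), (132, 97, 66), (167, 170, 174), (169, 175, 179)], [(122, 90, 59), (116, 85, 55), (73, 51, 33), (64, 40, 29), (70, 47, 35), (71, 47, 32), (75, 48, 33), (73, 46, 32), (70, 48, 30), (136, 103, 71), (166, 169, 172), (168, 174, 179)], [(122, 89, 59), (114, 84, 57), (90, 67, 46), (63, 41, 28), (69, 46, 31), (73, 49, 34), (75, 49, 35), (75, 50, 36), (77, 53, 36), (131, 101, 71), (167, 169, 173), (168, 173, 177)]]
(316, 157) [ 0.4457 -0.4235  0.048 ] [ 0.4462 -0.4211  0.03  ]
(316, 198) [ 0.4558 -0.378   0.048 ] [ 0.4569 -0.3732  0.03  ]
(310, 177) [ 0.4571 -0.403   0.048 ] [ 0.4582 -0.3996  0.03  ]
(322, 177) [ 0.4441 -0.4001  0.048 ] [ 0.4445 -0.3965  0.03  ]
(316, 177) [ 0.4506 -0.4016  0.048 ] [ 0.4514 -0.398   0.03  ]
```

```bash
python3 -m creep '{"translation":[[-1.4,-2,-40],[0,0,-40],[0,0,-40],[0,0,-40],[0,0,-30],[0,0,-20],[0,0,0],[0,0,0]],"spin":[0,0,0,0,0,0,0,0],"gripper":[1,1,1,1,1,1,1,1]}' 40; python3 -m creep '{"translation":[[0,0,0],[0,0,0],[0,0,0],[0,0,0],[0,0,0],[0,0,0],[0,0,0],[0,0,0]],"spin":[0,0,0,0,0,0,0,0],"gripper":[0,0,0,0,0,0,0,0]}' 45
```

```text
t: 4.05
eef_pos: [0.4514, -0.3999, 0.0169]
ee_rot: [3.141, -0.0, -1.789]
force: [0.7, 0.3, -0.1]
width: 0.0875
gripper_force: 0.0
t: 4.85
eef_pos: [0.4511, -0.3996, 0.0165]
ee_rot: [3.141, 0.0, -1.79]
force: [0.5, -0.5, -0.5]
width: 0.0294
gripper_force: 0.0
```

```bash
python3 -m creep '{"translation":[[0,0,0],[0,0,0],[0,0,0],[0,0,0],[0,0,0],[0,0,0]],"spin":[0,0,0,0,0,0],"gripper":[0,0,0,0,0,0]}' 45;  python3 -m creep '{"translation":[[0,0,10],[0,0,20],[0,0,25],[0,0,25],[0,0,25],[0,0,0],[0,0,0],[0,0,0]],"spin":[0,0,0,0,0,0,0,0],"gripper":[0,0,0,0,0,0,0,0]}'
python3 - <<'E'
from h import *
w=grab("wrist"); cv2.imwrite("pics/w2.png",w["img"][:,:,::-1])
z=get_state()["eef_pos"]; print(z, [np_(c,"plate") for c in ("wrist","scene","side")])
E
```

```text
t: 5.45
eef_pos: [0.4512, -0.3996, 0.0165]
ee_rot: [-3.141, -0.0, -1.79]
force: [0.7, 0.2, -0.7]
width: 0.0136
gripper_force: 45.0
t: 6.25
eef_pos: [0.4502, -0.3991, 0.1206]
ee_rot: [3.14, 0.001, -1.79]
force: [-0.6, 0.1, -2.7]
width: 0.0142
gripper_force: 45.0
[ 0.4502424  -0.3991151   0.12037428] [[([0.532, -0.415, 0.103], 0.84)], [([0.537, -0.42, 0.001], 0.87)], [([0.538, -0.416, -0.0], 0.82)]]
```

```bash
cat >> h.py <<'E'
def proj(f,X):
    c=np.array(f["R"])@np.array(X)+f["t"]; K=f["mtx"]; return c[:2]/c[2]*K[0][0]+[K[0][2],K[1][2]]
def overlay(f,circles,box,k):
    im=cv2.resize(f["img"][box[1]:box[3],box[0]:box[2]],None,fx=k,fy=k,interpolation=2)
    for x,y,z,r in circles:
        P=np.array([proj(f,(x+r*np.cos(a),y+r*np.sin(a),z)) for a in np.linspace(0,6.283,60)])
        P=((P-box[:2]+.5)*k-.5)
        for p in P: cv2.circle(im,tuple(int(v) for v in p.round()),1,(255,0,0),-1)
    return im
E
python3 - <<'E'
from h import *
S,D=grab("scene"),grab("side")
C=[(.600,-.066,.062,.055),(.4755,-.0764,.058,.014)]
a=overlay(S,C,(250,160,380,280),3); b=overlay(D,C,(260,155,400,265),3)
h=max(a.shape[0],b.shape[0]); pad=lambda i:np.vstack([i,np.zeros((h-i.shape[0],i.shape[1],3),np.uint8)])
cv2.imwrite("pics/pan.png",cv2.resize(np.hstack([pad(a),pad(b)]),None,fx=.98,fy=.98)[:,:,::-1])
E
```

```text
(no output)
```

View pics/pan.png

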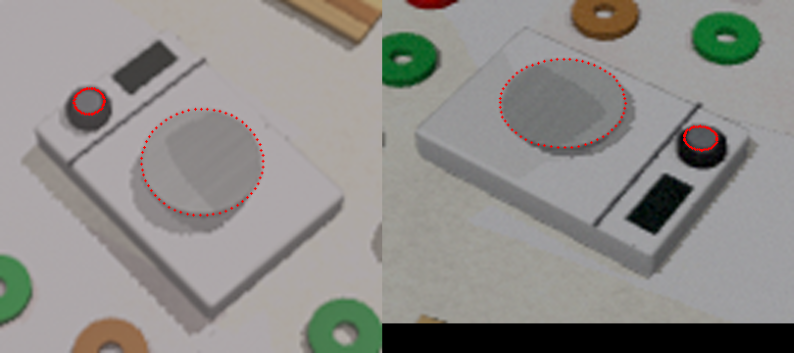

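Both overlays match: the pan is at (0.600,-0.066,0.062) and the button at (0.4755,-0.0764,~0.058). Carrying the plate over.

```bash
python3 -m creep '{"translation":[[10.5,21,0],[10.5,21,0],[10.5,21,0],[10.5,21,0],[10.5,21,0],[10.5,21,0],[10.5,21,0],[10.5,21,0]],"spin":[0.125,0.125,0.125,0.125,0.125,0.125,0.125,0.125],"gripper":[0,0,0,0,0,0,0,0]}'; python3 -m creep '{"translation":[[10.5,21,0],[10.5,21,0],[10.5,21,0],[10.5,21,0],[0,0,0],[0,0,0]],"spin":[0.125,0.125,0.125,0.125,0,0],"gripper":[0,0,0,0,0,0]}'
python3 - <<'E'
from h import *
f={c:grab(c) for c in ("wrist","scene","side")}
s=get_state();p=s["eef_pos"];a=s["ee_rot"][2]+np.pi/2; print(p,s["width"],(p[:2]+.084*np.array([np.cos(a-np.pi-0),np.sin(a-np.pi)])), (p[:2]-.084*np.array([np.cos(a-np.pi),np.sin(a-np.pi)])))
print([np_(c,"plate") for c in f])
E
```

```text
t: 7.35
eef_pos: [0.5355, -0.2308, 0.1214]
ee_rot: [3.141, 0.0, -0.785]
force: [0.7, -0.1, -3.1]
width: 0.014
gripper_force: 45.0
t: 7.95
eef_pos: [0.5772, -0.1472, 0.1213]
ee_rot: [3.141, 0.0, -0.29]
force: [0.1, -0.9, -3.2]
width: 0.0137
gripper_force: 45.0
[ 0.57677071 -0.14823626  0.12143313] 0.014024638260275344 [ 0.5526318  -0.22869316] [ 0.60090963 -0.06777936]
[[([0.6, -0.07, 0.107], 0.61), ([0.725, -0.344, 0.003], 0.36)], [([0.597, -0.068, 0.103], 0.78)], [([0.6, -0.061, 0.104], 0.88)]]
```

```bash
python3 - <<'E'
from h import *
S,D=grab("scene"),grab("side")
z=get_state()["eef_pos"][2]-.0165
C=[(.6005,-.067,z+.008,.075)]
p=[proj(f,(.6005,-.067,z+.008)) for f in (S,D)]; print(p)
a=overlay(S,C,(250,140,380,260),3); b=overlay(D,C,(250,120,390,230),3)
h=max(a.shape[0],b.shape[0]); pad=lambda i:np.vstack([i,np.zeros((h-i.shape[0],i.shape[1],3),np.uint8)])
cv2.imwrite("pics/pl.png",cv2.resize(np.hstack([pad(a),pad(b)]),None,fx=.98,fy=.98)[:,:,::-1])
E
```

```text
[array([318.06942319, 205.12646204]), array([320.72167539, 174.28979802])]
```

View pics/pl.png

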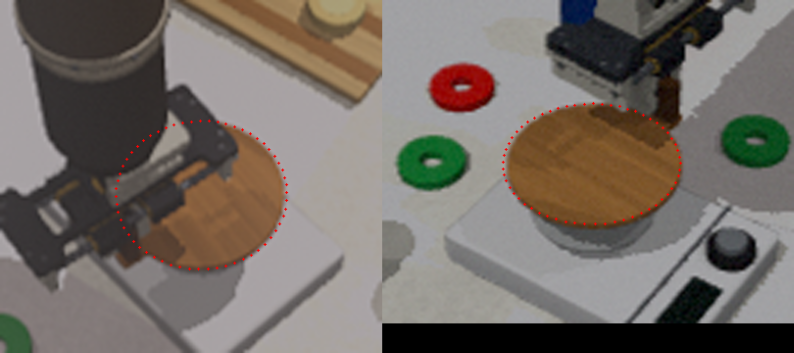

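The plate model (0.6005,-0.067) fits both views to about 1 mm. Lowering it.

```bash
python3 -m creep '{"translation":[[-0.5,1,-15],[0,0,-15],[0,0,-8],[0,0,-4],[0,0,0],[0,0,0]],"spin":[0,0,0,0,0,0],"gripper":[0,0,0,0,0,0]}'; python3 -m creep '{"translation":[[0,0,-1],[0,0,-1],[0,0,-1],[0,0,0],[0,0,0]],"spin":[0,0,0,0,0],"gripper":[0,0,0,0,0]}'
```

```text
t: 8.95
eef_pos: [0.5771, -0.1467, 0.0801]
ee_rot: [-3.142, -0.001, -0.29]
force: [-1.2, 0.1, -1.7]
width: 0.0136
gripper_force: 45.0
t: 9.45
eef_pos: [0.5769, -0.1466, 0.0768]
ee_rot: [-3.141, -0.001, -0.29]
force: [0.9, -0.6, -1.6]
width: 0.0134
gripper_force: 45.0
```

```bash
python3 -m creep '{"translation":[[0,0,-1],[0,0,0],[0,0,0],[0,0,0],[0,0,0],[0,0,0],[0,0,0],[0,0,0]],"spin":[0,0,0,0,0,0,0,0],"gripper":[0,0,0.5,0.5,0.5,0.5,0.5,0.5]}'; python3 -m creep '{"translation":[[0,0,5],[0,0,20],[0,0,30],[0,0,30],[-10,0,20],[-15,10,0],[-15,10,0],[-15,10,0]],"spin":[0,0,0,0,0,0,0,0],"gripper":[0.5,0.5,0.5,0,0,0,0,0]}'
python3 - <<'E'
from h import *
f={c:grab(c) for c in ("wrist","scene","side")}
print([np_(c,"plate") for c in f],[np_(c,"pan_top") for c in f],[np_(c,"tare_top") for c in f]); print(get_state()["eef_pos"],get_state()["width"])
im=overlay(f["side"],[(.600,-.066,.0672,.075)],(250,120,390,230),3); cv2.imwrite("pics/pl2.png",im[:,:,::-1])
E
```

```text
t: 10.25
eef_pos: [0.5767, -0.1466, 0.0756]
ee_rot: [3.142, 0.0, -0.29]
force: [0.5, -0.5, -0.2]
width: 0.0438
gripper_force: 0.0
t: 11.05
eef_pos: [0.5211, -0.1164, 0.1811]
ee_rot: [-3.141, -0.001, -0.29]
force: [0.1, -0.5, 0.7]
width: 0.0093
gripper_force: 0.0
[[], [([0.596, -0.069, 0.058], 0.91)], [([0.598, -0.063, 0.06], 0.75), ([0.633, -0.245, 0.011], 0.71)]] [[], [([0.721, 0.291, 0.002], 0.46)], []] [[], [([0.474, -0.08, 0.061], 0.6)], [([0.474, -0.074, 0.062], 0.64), ([0.6, -0.062, 0.058], 0.6)]]
[ 0.52179055 -0.11683087  0.18033719] 0.0005664150053770665
```

View pics/pl2.png

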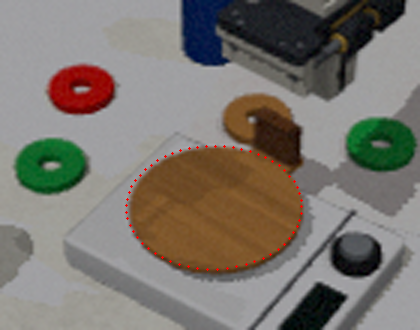

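```bash
python3 -m creep '{"translation":[[-23,20,-10],[-23,20,-20],[0,0,-30],[0,0,-30],[0,0,-10],[0,0,0],[0,0,0]],"spin":[0,0,0,0,0,0,0],"gripper":[0,0,0,0,0,0,0]}'; python3 -m creep '{"translation":[[0,0,-5],[0,0,-5],[0,0,-3],[0,0,-2],[0,0,0]],"spin":[0,0,0,0,0],"gripper":[0,0,0,0,0]}'; python3 -m creep '{"translation":[[0,0,-2],[0,0,-2],[0,0,0]],"spin":[0,0,0],"gripper":[0,0,0]}'
```

```text
t: 12.35
eef_pos: [0.4765, -0.0767, 0.0814]
ee_rot: [3.141, -0.001, -0.29]
force: [-0.2, 0.5, 0.2]
width: 0.0005
gripper_force: 0.0
t: 12.85
eef_pos: [0.4755, -0.0767, 0.0653]
ee_rot: [3.141, 0.0, -0.29]
force: [-0.1, 0.8, 1.0]
width: 0.0003
gripper_force: 0.0
t: 13.15
eef_pos: [0.4755, -0.0767, 0.0613]
ee_rot: [3.141, 0.0, -0.29]
force: [-0.3, 0.4, -0.2]
width: 0.0002
gripper_force: 0.0
```

```bash
python3 -m creep '{"translation":[[0,0,-1.5],[0,0,-1.5],[0,0,0]],"spin":[0,0,0],"gripper":[0,0,0]}';python3 -m creep '{"translation":[[0,0,-1.5],[0,0,0]],"spin":[0,0],"gripper":[0,0]}';python3 -m creep '{"translation":[[0,0,-1.5],[0,0,0]],"spin":[0,0],"gripper":[0,0]}'
```

```text
t: 13.45
eef_pos: [0.4758, -0.0766, 0.0585]
ee_rot: [-3.142, -0.0, -0.29]
force: [0.8, 0.5, 1.5]
width: 0.0001
gripper_force: 0.7
t: 13.65
eef_pos: [0.4758, -0.0766, 0.0571]
ee_rot: [-3.142, -0.0, -0.29]
force: [0.4, 0.2, 1.7]
width: 0.0005
gripper_force: 1.1
t: 13.85
eef_pos: [0.4758, -0.0766, 0.0556]
ee_rot: [-3.142, -0.0, -0.29]
force: [0.4, 0.5, 2.5]
width: 0.0008
gripper_force: 1.5
```

```bash
python3 -m creep '{"translation":[[0,0,-1],[0,0,0]],"spin":[0,0],"gripper":[0,0]}';python3 -m creep '{"translation":[[0,0,-1],[0,0,0]],"spin":[0,0],"gripper":[0,0]}';python3 -m creep '{"translation":[[0,0,-1],[0,0,0]],"spin":[0,0],"gripper":[0,0]}'; python3 -m creep '{"translation":[[0,0,-1],[0,0,0]],"spin":[0,0],"gripper":[0,0]}'
```

```text
t: 14.05
eef_pos: [0.4758, -0.0766, 0.0546]
ee_rot: [-3.141, -0.0, -0.29]
force: [-0.4, 0.0, 3.7]
width: 0.0004
gripper_force: 1.8
t: 14.25
eef_pos: [0.4758, -0.0766, 0.0542]
ee_rot: [3.142, -0.0, -0.289]
force: [-2.6, 1.6, 9.6]
width: 0.0005
gripper_force: 5.3
t: 14.45
eef_pos: [0.4759, -0.0766, 0.0539]
ee_rot: [3.142, -0.001, -0.289]
force: [-7.0, 3.4, 20.7]
width: 0.0001
gripper_force: 10.3
t: 14.65
eef_pos: [0.476, -0.0767, 0.0537]
ee_rot: [3.142, -0.001, -0.289]
force: [-10.4, 3.6, 31.3]
width: 0.0002
gripper_force: 15.4
```

Force rose steeply to 31 N, so the button is bottomed out. Now for the base crispbread.

```bash
python3 -m creep '{"translation":[[0,0,5],[0,0,20],[0,0,35],[0,0,35],[0,0,35],[-19,-31,0],[-19,-31,0],[-19,-31,0]],"spin":[0,0,0,0,0,0,0,0],"gripper":[0,0,0,1,1,1,1,1]}';python3 -m creep '{"translation":[[-19,-31,0],[-19,-31,0],[0,0,0],[0,0,0],[0,0,0]],"spin":[0,0,0,0,0],"gripper":[1,1,1,1,1]}'
python3 - <<'E'
from h import *
f={c:grab(c) for c in ("wrist","scene","side")}; w=f["wrist"]
cv2.imwrite("pics/w3.png",w["img"][:,:,::-1])
print([np_(c,"crisp_base") for c in f]); print(get_state()["eef_pos"],get_state()["ee_rot"])
for c,s in (("scene",(220,225)),("side",(419,187))): print(disc(f[c],s,.012,60))
c0=np.array(w["R"])@[.381,-.231,.012]+w["t"]; th=np.arctan2(np.hypot(*c0[:2]),c0[2]); px=c0[:2]/np.hypot(*c0[:2])*th*w["mtx"][0][0]+[w["mtx"][0][2],w["mtx"][1][2]]
print(px); print(disc(w,tuple(int(v) for v in px),.012,60))
E
```

```text
t: 15.45
eef_pos: [0.4177, -0.1702, 0.1815]
ee_rot: [-3.141, -0.0, -0.289]
force: [-0.2, -0.5, 0.7]
width: 0.0349
gripper_force: 0.0
t: 15.95
eef_pos: [0.3808, -0.2313, 0.1814]
ee_rot: [-3.142, 0.0, -0.29]
force: [-0.5, 0.2, 0.4]
width: 0.0749
gripper_force: 0.0
[[([0.38, -0.226, 0.006], 0.65)], [([0.383, -0.233, 0.006], 0.69)], []]
[ 0.38099692 -0.23116897  0.18150283] [ 3.14158450e+00  1.22966169e-04 -2.88653483e-01]
(array([218.90461731, 225.08206177]), array([ 383.5, -233.7,   37.9]))
(array([417.89001465, 186.65393066]), array([ 380. , -228.7,   39. ]))
[315.51979025 181.30993181]
(array([316.91485596, 180.62365723]), array([ 380.7, -232.2,   34.8]))
```

View pics/w3.png

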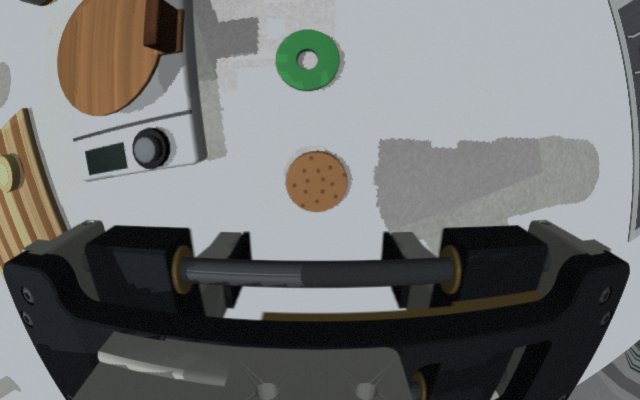

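The wrist picture shows the seeded solid disc at (317,181). The circle fit gives r = 34.8 mm centred at (0.381,-0.232).

```bash
python3 -m creep '{"translation":[[0,-1,-40],[0,0,-40],[0,0,-40],[0,0,-30],[0,0,-18],[0,0,-9],[0,0,0],[0,0,0]],"spin":[0,0,0,0,0,0,0,0],"gripper":[1,1,1,1,1,1,1,1]}' 25; python3 -m creep '{"translation":[[0,0,0],[0,0,0],[0,0,0],[0,0,0],[0,0,0],[0,0,0]],"spin":[0,0,0,0,0,0],"gripper":[0,0,0,0,0,0]}'
```

```text
t: 17.05
eef_pos: [0.3813, -0.2327, 0.0052]
ee_rot: [3.142, -0.001, -0.289]
force: [0.4, -0.8, -0.8]
width: 0.0873
gripper_force: 0.0
t: 17.65
eef_pos: [0.3811, -0.2327, 0.0052]
ee_rot: [-3.142, -0.001, -0.29]
force: [-1.7, 0.8, 7.7]
width: 0.067
gripper_force: 25.0
```

```bash
python3 -m creep '{"translation":[[0,0,5],[0,0,20],[0,0,35],[0,0,35],[0,0,35],[0,0,30],[0,0,0]],"spin":[0,0,0,0,0,0,0],"gripper":[0,0,0,0,0,0,0]}'; python3 -m creep '{"translation":[[27.4,20.8,0],[27.4,20.8,0],[27.4,20.8,0],[27.4,20.8,0],[27.4,20.8,0],[27.4,20.8,0],[27.4,20.8,0],[27.4,20.8,0]],"spin":[-0.125,-0.125,-0.125,-0.125,-0.125,-0.125,-0.125,-0.125],"gripper":[0,0,0,0,0,0,0,0]}'; python3 -m creep '{"translation":[[0,0,-20],[0,0,-20],[0,0,0],[0,0,0]],"spin":[0,0,0,0],"gripper":[0,0,0,0]}'
python3 - <<'E'
from h import *
f={c:grab(c) for c in ("scene","side")}
print([np_(c,"crisp_base") for c in f]); print(get_state()["eef_pos"],get_state()["ee_rot"])
E
```

```text
t: 18.35
eef_pos: [0.383, -0.2333, 0.169]
ee_rot: [-3.141, -0.008, -0.289]
force: [-0.1, -0.0, -1.1]
width: 0.0669
gripper_force: 25.0
t: 19.15
eef_pos: [0.6003, -0.0653, 0.1637]
ee_rot: [3.14, 0.0, -1.295]
force: [0.6, -0.6, -0.7]
width: 0.067
gripper_force: 25.0
t: 19.55
eef_pos: [0.5995, -0.0665, 0.1242]
ee_rot: [3.14, -0.0, -1.29]
force: [-0.1, -0.5, -0.4]
width: 0.0673
gripper_force: 25.0
[[([0.6, -0.068, 0.126], 0.69)], [([0.598, -0.062, 0.125], 0.9)]]
[ 0.60042758 -0.06632951  0.12575729] [-3.13973906e+00 -3.07144090e-04 -1.28988787e+00]
```

```bash
python3 -m creep '{"translation":[[0,0,-20],[0,0,-18],[0,0,-8],[0,0,-4],[0,0,0],[0,0,0]],"spin":[0,0,0,0,0,0],"gripper":[0,0,0,0,0,0]}'; python3 -m creep '{"translation":[[0,0,-1.5],[0,0,0],[0,0,0]],"spin":[0,0,0],"gripper":[0,0,0]}'; python3 -m creep '{"translation":[[0,0,-1],[0,0,0],[0,0,0]],"spin":[0,0,0],"gripper":[0,0,0]}'
```

```text
t: 20.35
eef_pos: [0.6005, -0.0662, 0.0754]
ee_rot: [-3.14, -0.0, -1.29]
force: [0.3, -0.4, 0.2]
width: 0.0671
gripper_force: 25.0
t: 20.65
eef_pos: [0.6, -0.0662, 0.0734]
ee_rot: [-3.141, -0.0, -1.29]
force: [0.0, 0.2, -0.4]
width: 0.0666
gripper_force: 25.0
t: 20.95
eef_pos: [0.5998, -0.0662, 0.072]
ee_rot: [3.141, -0.0, -1.29]
force: [-1.1, -0.2, -1.0]
width: 0.0671
gripper_force: 25.0
```

```bash
python3 -m creep '{"translation":[[0,0,-1.5],[0,0,0],[0,0,0],[0,0,0],[0,0,0],[0,0,0],[0,0,0],[0,0,0]],"spin":[0,0,0,0,0,0,0,0],"gripper":[0,0,0.9,0.9,0.9,0.9,0.9,0.9]}'; python3 -m creep '{"translation":[[0,0,10],[0,0,25],[0,0,35],[0,0,40],[0,0,40],[-10,30,0],[-10,40,0],[-10,40,0]],"spin":[0,0,0,0,0,0,0,0],"gripper":[0.9,0.9,1,1,1,1,1,1]}'
python3 - <<'E'
from h import *
f={c:grab(c) for c in ("wrist","scene","side")}
print([np_(c,"crisp_base") for c in f],[np_(c,"cheese1") for c in f],[np_(c,"plate") for c in f]); print(get_state()["eef_pos"],get_state()["ee_rot"])
C=[(.600,-.066,.067,.075),(.600,-.066,.079,.034)]
a=overlay(f["scene"],C,(250,140,380,260),3); b=overlay(f["side"],C,(250,120,390,230),3)
h=max(a.shape[0],b.shape[0]); pad=lambda i:np.vstack([i,np.zeros((h-i.shape[0],i.shape[1],3),np.uint8)])
cv2.imwrite("pics/pb.png",cv2.resize(np.hstack([pad(a),pad(b)]),None,fx=.98,fy=.98)[:,:,::-1])
cv2.imwrite("pics/w4.png",f["wrist"]["img"][:,:,::-1])
E
```

```text
t: 21.75
eef_pos: [0.5999, -0.0662, 0.0706]
ee_rot: [-3.142, -0.0, -1.29]
force: [-0.4, -0.3, 0.3]
width: 0.0786
gripper_force: 0.0
t: 22.55
eef_pos: [0.5695, 0.0445, 0.2219]
ee_rot: [-3.14, 0.0, -1.291]
force: [0.9, 1.7, -0.4]
width: 0.0875
gripper_force: 0.0
[[([0.597, -0.062, 0.073], 0.83)], [([0.598, -0.066, 0.072], 0.92)], [([0.597, -0.06, 0.074], 0.95), ([0.549, 0.23, 0.025], 0.27)]] [[([0.546, 0.228, 0.024], 0.59)], [([0.542, 0.343, 0.026], 0.78), ([0.55, 0.23, 0.025], 0.53)], [([0.541, 0.342, 0.021], 0.81), ([0.549, 0.232, 0.025], 0.65)]] [[], [([0.594, -0.068, 0.057], 0.57)], [([0.599, -0.063, 0.057], 0.81), ([0.795, 0.065, -0.002], 0.73)]]
[0.56995468 0.04303987 0.22043162] [ 3.14127481e+00 -8.63565798e-05 -1.29091500e+00]
```

View pics/pb.png

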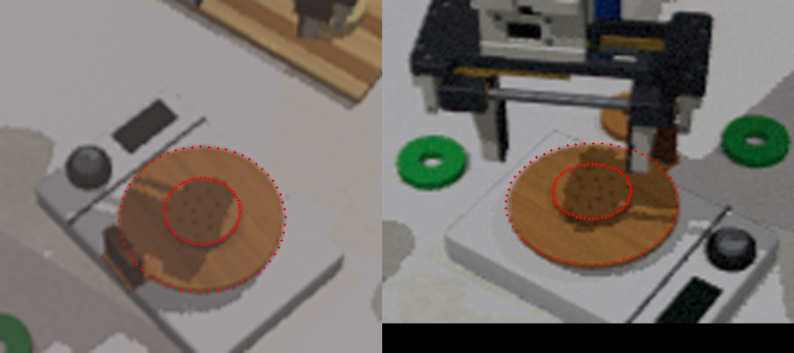

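View pics/w4.png

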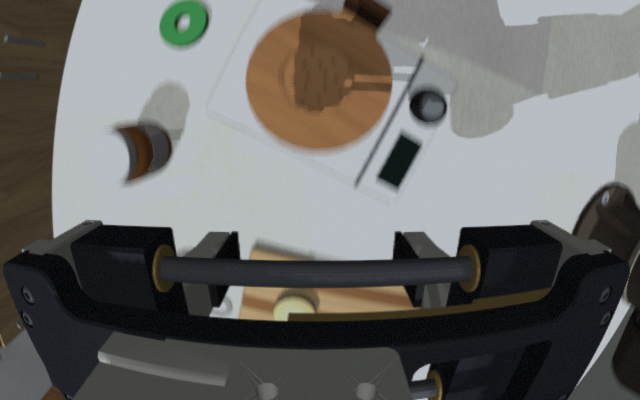

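The base is centred within about 1 mm in both views. The wrist frame (motion-blurred) shows one cheese at (295,305). Next is the near cheese.

```bash
cat >> h.py <<'E'
def wpix(w,X):
    c=np.array(w["R"])@np.array(X)+w["t"]; n=np.hypot(*c[:2]); return c[:2]/n*np.arctan2(n,c[2])*w["mtx"][0][0]+[w["mtx"][0][2],w["mtx"][1][2]]
def wdisc(X,tol=40,off=(0,0)):
    w=grab("wrist"); p=wpix(w,X)+off; s=get_state()
    e,c=disc(w,tuple(int(round(v)) for v in p),X[2],tol); print("px",p.round(),e.round(),"circle",c,"need mm",(c[:2]-1000*s["eef_pos"][:2]).round(1),"z",s["eef_pos"][2].round(4),"yaw",s["ee_rot"][2].round(3)); return w
E
python3 -m creep '{"translation":[[-3,24,0],[-3,24,0],[-3,24,0],[-3,24,0],[-3,24,0],[-3,24,0],[-3,24,0],[0,18,0]],"spin":[-0.1,-0.1,-0.1,-0.1,-0.1,-0.1,-0.1,-0.1],"gripper":[1,1,1,1,1,1,1,1]}';python3 -m creep '{"translation":[[0,0,-20],[0,0,0],[0,0,0],[0,0,0]],"spin":[0,0,0,0],"gripper":[1,1,1,1]}'
python3 - <<'E'
from h import *
w=wdisc((.549,.230,.035)); cv2.imwrite("pics/w5.png",w["img"][:,:,::-1]); print(np_("wrist","cheese1"))
E
```

```text
t: 23.95
eef_pos: [0.5487, 0.2307, 0.2205]
ee_rot: [3.142, -0.0, -2.094]
force: [0.2, -0.1, -0.5]
width: 0.0876
gripper_force: 0.0
t: 24.35
eef_pos: [0.5493, 0.2294, 0.2013]
ee_rot: [-3.141, 0.001, -2.09]
force: [0.3, 1.1, 0.8]
width: 0.0878
gripper_force: 0.0
px [316. 184.] [382. 147.] circle [484.9 244.5  92.1] need mm [-64.5  15. ] z 0.2014 yaw -2.09
[([0.541, 0.346, 0.025], 0.75), ([0.544, 0.23, 0.027], 0.66)]
```

View pics/w5.png

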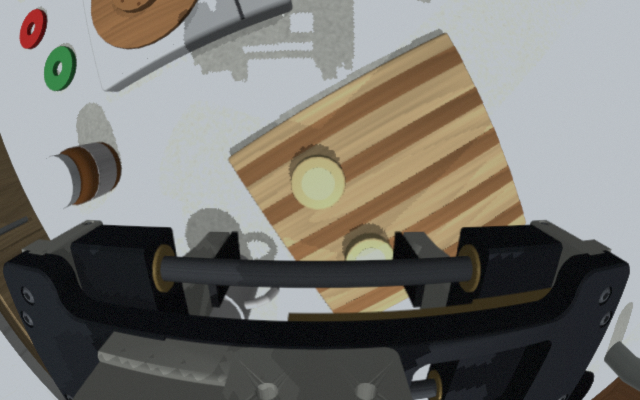

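The wrist picture shows cheese A at (318,183) and cheese B at (369,245). The rest of the board is empty, so there are two cheeses.

```bash
python3 - <<'E'
from h import *
w=grab("wrist")
print(onz(w,(318,183),.035),onz(w,(318,157),.035),onz(w,(318,210),.035),onz(w,(292,183),.035),onz(w,(344,183),.035))
# pale cheese: low saturation vs wood
hs=cv2.cvtColor(w["img"],cv2.COLOR_RGB2HSV); print(hs[183,318],hs[183,296],hs[183,340],hs[205,318],hs[183,370],hs[200,270],hs[150,395],[w["img"][y,x].tolist() for y,x in((183,318),(183,296),(205,318),(183,370),(150,395))])
E
```

```text
[0.54666487 0.23086018 0.035     ] [0.53269742 0.20636384 0.035     ] [0.56172786 0.25729981 0.035     ] [0.57096604 0.21692404 0.035     ] [0.52229813 0.24473608 0.035     ]
[ 34  48 192] [ 25  79 184] [ 28  71 187] [ 33  69 192] [ 19  91 180] [ 20  88 183] [ 15 133 127] [[187, 192, 156], [184, 175, 127], [187, 192, 140], [180, 156, 116], [127, 94, 61]]
```

```bash
python3 -m creep '{"translation":[[-2,2,-40],[0,0,-40],[0,0,-40],[0,0,-30],[0,0,-20],[0,0,-11],[0,0,0],[0,0,0]],"spin":[0,0,0,0,0,0,0,0],"gripper":[1,1,1,1,1,1,1,1]}' 25; python3 -m creep '{"translation":[[0,0,0],[0,0,0],[0,0,0],[0,0,0],[0,0,0],[0,0,0],[0,0,0]],"spin":[0,0,0,0,0,0,0],"gripper":[0,0,0,0,0,0,0]}'
```

```text
t: 25.3
eef_pos: [0.5476, 0.2321, 0.0205]
ee_rot: [-3.141, 0.001, -2.09]
force: [-0.5, 0.2, 1.1]
width: 0.0872
gripper_force: 0.0
t: 26.0
eef_pos: [0.5471, 0.2319, 0.02]
ee_rot: [-3.141, 0.0, -2.09]
force: [-1.0, -0.9, 5.5]
width: 0.0593
gripper_force: 25.0
```

```bash
python3 -m creep '{"translation":[[0,0,5],[0,0,20],[0,0,40],[0,0,40],[0,0,30],[0,0,10],[0,0,0]],"spin":[0,0,0,0,0,0,0],"gripper":[0,0,0,0,0,0,0]}'; python3 -m creep '{"translation":[[5.3,-29.8,0],[5.3,-29.8,0],[5.3,-29.8,0],[5.3,-29.8,0],[5.3,-29.8,0],[5.3,-29.8,0],[5.3,-29.8,0],[5.3,-29.8,0]],"spin":[0,0,0,0,0,0,0,0],"gripper":[0,0,0,0,0,0,0,0]}'; python3 -m creep '{"translation":[[5.3,-29.8,0],[5.3,-29.8,0],[0,0,-15],[0,0,-20],[0,0,-20],[0,0,0],[0,0,0]],"spin":[0,0,0,0,0,0,0],"gripper":[0,0,0,0,0,0,0]}'
python3 - <<'E'
from h import *
f={c:grab(c) for c in ("scene","side")}
print([np_(c,"cheese1") for c in f]); print(get_state()["eef_pos"],get_state()["ee_rot"],[np_(c,"crisp_base") for c in f])
E
```

```text
t: 26.7
eef_pos: [0.5474, 0.2322, 0.1661]
ee_rot: [-3.141, 0.003, -2.09]
force: [0.2, -0.3, -1.9]
width: 0.0594
gripper_force: 25.0
t: 27.5
eef_pos: [0.5882, -0.008, 0.1623]
ee_rot: [3.139, -0.002, -2.09]
force: [0.1, 0.1, -1.1]
width: 0.0594
gripper_force: 25.0
t: 28.2
eef_pos: [0.5991, -0.0664, 0.1083]
ee_rot: [3.139, -0.002, -2.09]
force: [0.8, -0.1, -0.1]
width: 0.0593
gripper_force: 25.0
[[([0.543, 0.344, 0.027], 0.85)], [([0.537, 0.344, 0.027], 0.89), ([0.599, -0.065, 0.115], 0.73)]]
[ 0.6004106  -0.06608257  0.11042015] [-3.14048646e+00  8.55599627e-04 -2.08954003e+00] [[([0.599, -0.067, 0.072], 0.51), ([0.725, -0.343, 0.003], 0.33)], [([0.6, -0.06, 0.076], 0.58), ([0.542, 0.345, 0.024], 0.21)]]
```

```bash
python3 -m creep '{"translation":[[0,0,-12],[0,0,-8],[0,0,-4],[0,0,-2],[0,0,-1],[0,0,0],[0,0,0]],"spin":[0,0,0,0,0,0,0],"gripper":[0,0,0,0,0,0,0]}'; python3 -m creep '{"translation":[[0,0,-1],[0,0,0],[0,0,0],[0,0,0],[0,0,0],[0,0,0],[0,0,0],[0,0,0]],"spin":[0,0,0,0,0,0,0,0],"gripper":[0,0,0.9,0.9,0.9,0.9,0.9,0.9]}'
```

```text
t: 29.2
eef_pos: [0.6001, -0.0662, 0.0828]
ee_rot: [-3.141, 0.0, -2.09]
force: [0.7, 1.0, -0.6]
width: 0.0595
gripper_force: 25.0
t: 30.0
eef_pos: [0.5999, -0.0663, 0.0816]
ee_rot: [-3.142, -0.0, -2.09]
force: [0.8, 0.4, -0.1]
width: 0.0788
gripper_force: 0.0
```

```bash
python3 -m creep '{"translation":[[0,0,10],[0,0,30],[0,0,40],[0,0,40],[-4.5,31.5,0],[-4.5,31.5,0],[-4.5,31.5,0],[-4.5,31.5,0]],"spin":[0,0,0,0,0.08,0.08,0.08,0.08],"gripper":[0.9,1,1,1,1,1,1,1]}'; python3 -m creep '{"translation":[[-4.5,31.5,0],[-4.5,31.5,0],[-4.5,31.5,0],[-4.5,31.5,0],[-4.5,31.5,0],[-4.5,31.5,0],[-4.5,31.5,0],[-4.5,31.5,0]],"spin":[0.08,0.08,0.08,0.08,0.08,0.08,0.08,0.08],"gripper":[1,1,1,1,1,1,1,1]}'; python3 -m creep '{"translation":[[-4.5,31.5,0],[0,0,0],[0,0,0],[0,0,0]],"spin":[0.08,0,0,0],"gripper":[1,1,1,1]}'
python3 - <<'E'
from h import *
f={c:grab(c) for c in ("scene","side")}
print([np_(c,"cheese1") for c in f],[np_(c,"crisp_top") for c in f],[np_(c,"plate") for c in f])
C=[(.600,-.066,.066,.075),(.600,-.066,.0975,.030)]
a=overlay(f["scene"],C,(250,140,380,260),3); b=overlay(f["side"],C,(250,120,390,230),3)
h=max(a.shape[0],b.shape[0]); pad=lambda i:np.vstack([i,np.zeros((h-i.shape[0],i.shape[1],3),np.uint8)])
w=grab("wrist"); s=get_state(); print(s["eef_pos"],s["ee_rot"]); p=wpix(w,(.541,.343,.035)).round().astype(int); print(p, np_("wrist","cheese1"))
c=w["img"][p[1]-60:p[1]+60,p[0]-60:p[0]+60]; c=cv2.resize(c,(360,360),interpolation=2)
cv2.imwrite("pics/pc.png",cv2.resize(np.hstack([i for i in (a,b[:360] if b.shape[0]>=360 else np.vstack([b,np.zeros((360-b.shape[0],b.shape[1],3),np.uint8)]),c)]),None,fx=.69,fy=.69)[:,:,::-1])
E
```

```text
t: 30.8
eef_pos: [0.5816, 0.0608, 0.2027]
ee_rot: [-3.141, 0.001, -1.767]
force: [-0.1, -1.2, 0.8]
width: 0.0879
gripper_force: 0.0
t: 31.6
eef_pos: [0.5456, 0.3131, 0.2025]
ee_rot: [-3.141, 0.0, -1.126]
force: [-0.3, 0.7, 0.2]
width: 0.0879
gripper_force: 0.0
t: 32.0
eef_pos: [0.5414, 0.3426, 0.202]
ee_rot: [-3.142, -0.0, -1.051]
force: [-0.2, -0.2, -0.3]
width: 0.0876
gripper_force: 0.0
[[([0.616, -0.09, 0.088], 0.9), ([0.541, 0.343, 0.026], 0.5)], [([0.539, 0.348, 0.026], 0.71)]] [[([0.815, -0.222, 0.006], 0.93), ([0.636, -0.241, 0.004], 0.66), ([0.513, -0.258, 0.004], 0.6), ([0.792, -0.102, 0.01], 0.57)], []] [[([0.596, -0.065, 0.056], 0.85), ([0.795, 0.064, -0.0], 0.62)], []]
[0.54146433 0.3429912  0.20164396] [-3.14153187e+00 -5.27806650e-06 -1.05022089e+00]
[316 183] [([0.54, 0.344, 0.028], 0.95)]
```

View pics/pc.png

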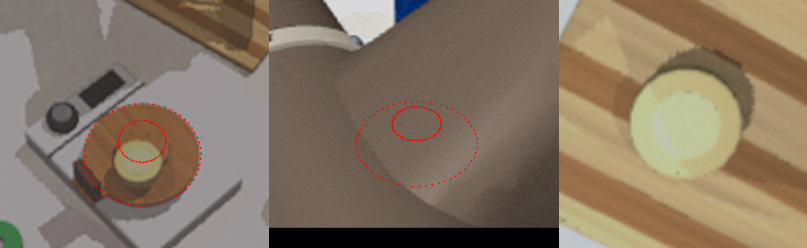

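The left crop shows the placed cheese knocked aside, now at about (0.616,-0.090) but still flat on the base. The right crop shows cheese B untouched. I'll mend the stack before going on.

```bash
python3 -m creep '{"translation":[[5.3,-31,0],[5.3,-31,0],[5.3,-31,0],[5.3,-31,0],[5.3,-31,0],[5.3,-31,0],[5.3,-31,0],[5.3,-31,0]],"spin":[-0.075,-0.075,-0.075,-0.075,-0.075,-0.075,-0.075,-0.075],"gripper":[1,1,1,1,1,1,1,1]}'; python3 -m creep '{"translation":[[5.3,-31,0],[5.3,-31,0],[5.3,-31,0],[5.3,-31,10],[5.3,-31,10],[5.3,-31,10],[0,0,10],[0,0,0]],"spin":[-0.075,-0.075,-0.075,-0.075,-0.075,-0.075,0,0],"gripper":[1,1,1,1,1,1,1,1]}'; python3 -m creep '{"translation":[[0,0,0],[0,0,0]],"spin":[0,0],"gripper":[1,1]}'
python3 - <<'E'
from h import *
w=grab("wrist"); s=get_state(); print(s["eef_pos"],s["ee_rot"]); p=wpix(w,(.610,-.08,.08)).round().astype(int); print(p)
f={c:grab(c) for c in ("scene","side")}
for l in ("cheese1","crisp_base","plate"): print(l,[np_(c,l) for c in ("wrist","scene","side")])
b=(p[0]-120,p[1]-90); im=w["img"][max(0,b[1]):p[1]+90,b[0]:p[0]+120]; print(b)
cv2.imwrite("pics/w6.png",cv2.resize(im,None,fx=3,fy=3,interpolation=2)[:,:,::-1]); cv2.imwrite("pics/w6f.png",w["img"][:,:,::-1])
E
```

```text
t: 33.3
eef_pos: [0.5838, 0.094, 0.2017]
ee_rot: [-3.141, 0.0, -1.653]
force: [-0.3, -0.5, 1.0]
width: 0.0879
gripper_force: 0.0
t: 34.1
eef_pos: [0.6162, -0.0916, 0.2429]
ee_rot: [-3.14, 0.001, -2.101]
force: [-0.0, 0.1, -0.5]
width: 0.0874
gripper_force: 0.0
t: 34.3
eef_pos: [0.6152, -0.0899, 0.241]
ee_rot: [3.141, -0.0, -2.099]
force: [0.5, -0.2, -0.1]
width: 0.0877
gripper_force: 0.0
[ 0.61524923 -0.08986641  0.24099902] [ 3.14085757e+00 -3.25110037e-04 -2.09839838e+00]
[324 190]
cheese1 [[([0.611, -0.094, 0.089], 0.84)], [([0.615, -0.092, 0.084], 0.69), ([0.542, 0.344, 0.026], 0.64)], [([0.615, -0.089, 0.088], 0.93), ([0.538, 0.344, 0.022], 0.83), ([0.6, -0.06, 0.058], 0.38)]]
crisp_base [[([0.598, -0.062, 0.075], 0.56)], [([0.598, -0.07, 0.072], 0.43)], [([0.598, -0.064, 0.073], 0.75)]]
plate [[], [([0.473, -0.075, 0.059], 0.42), ([0.598, -0.064, 0.002], 0.34)], [([0.598, -0.059, 0.059], 0.7), ([0.611, -0.088, 0.087], 0.66)]]
(np.int64(204), np.int64(100))
```

View pics/w6.png

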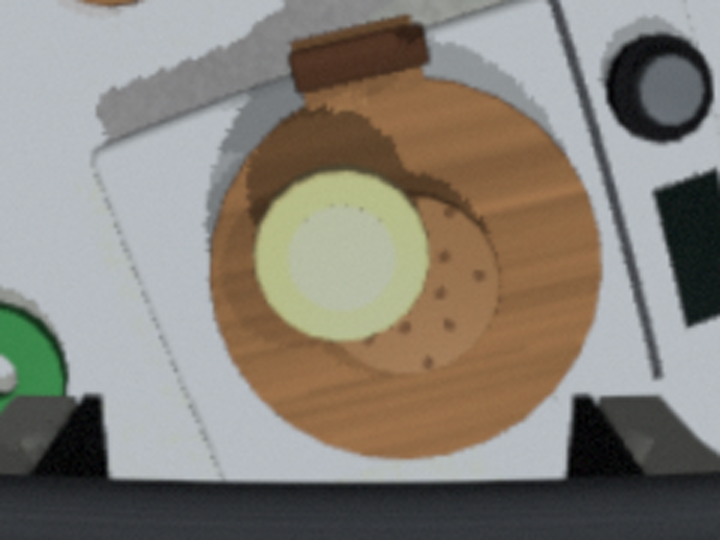

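The cheese top is centred at crop (341,255). The base centre is about (407,284) and the plate's about (405,266).

```bash
python3 - <<'E'
from h import *
w=grab("wrist")
g=lambda p,z: onz(w,(204+(p[0]+.5)/3-.5,100+(p[1]+.5)/3-.5),z)[:2].round(4)
print("cheese",[g(p,.0985) for p in ((341,255),(255,255),(428,255),(341,170),(341,341))])
print("base",[g(p,.0785) for p in ((407,284),(498,284),(407,375))])
print("plate",[g(p,.067) for p in ((405,266),(210,266),(601,266),(405,459))], get_state()["eef_pos"])
E
```

```text
cheese [array([ 0.6117, -0.0929]), array([ 0.6365, -0.1074]), array([ 0.5866, -0.0782]), array([ 0.5973, -0.1175]), array([ 0.6269, -0.0669])]
base [array([ 0.5988, -0.0678]), array([ 0.5702, -0.0511]), array([ 0.6157, -0.0374])]
plate [array([ 0.5969, -0.0711]), array([ 0.6592, -0.1076]), array([ 0.532 , -0.0336]), array([ 0.6349, -0.0025])] [ 0.61556236 -0.09077434  0.24157417]
```

```bash
python3 -m creep '{"translation":[[-3.5,-1.5,-40],[0,0,-40],[0,0,-35],[0,0,-22],[0,0,-12],[0,0,-8],[0,0,0],[0,0,0]],"spin":[0,0,0,0,0,0,0,0],"gripper":[1,1,1,1,1,1,1,1]}' 20; python3 -m creep '{"translation":[[0,0,0],[0,0,0],[0,0,0],[0,0,0],[0,0,0],[0,0,0],[0,0,0]],"spin":[0,0,0,0,0,0,0],"gripper":[0,0,0,0,0,0,0]}'; python3 -m creep '{"translation":[[0,0,2],[0,0,4],[0,0,6],[0,0,0],[0,0,0]],"spin":[0,0,0,0,0],"gripper":[0,0,0,0,0]}'
```

```text
t: 35.75
eef_pos: [0.6129, -0.0922, 0.0857]
ee_rot: [-3.14, 0.001, -2.1]
force: [0.5, -0.7, 0.1]
width: 0.0874
gripper_force: 0.0
t: 36.45
eef_pos: [0.6122, -0.0922, 0.0846]
ee_rot: [-3.141, 0.0, -2.1]
force: [0.3, -0.4, 0.5]
width: 0.0596
gripper_force: 20.0
t: 36.95
eef_pos: [0.6122, -0.0922, 0.0969]
ee_rot: [-3.141, 0.0, -2.1]
force: [0.3, -0.2, -1.5]
width: 0.0596
gripper_force: 20.0
```

```bash
python3 -m creep '{"translation":[[-4,9,0],[-4,9,0],[-4.3,8,0],[0,0,0],[0,0,-5],[0,0,-4],[0,0,-3],[0,0,0]],"spin":[0,0,0,0,0,0,0,0],"gripper":[0,0,0,0,0,0,0,0]}'; python3 -m creep '{"translation":[[0,0,-1],[0,0,0],[0,0,0],[0,0,0],[0,0,0],[0,0,0],[0,0,0],[0,0,0]],"spin":[0,0,0,0,0,0,0,0],"gripper":[0,0,0.9,0.9,0.9,0.9,0.9,0.9]}';python3 -m creep '{"translation":[[0,0,10],[0,0,30],[0,0,40],[0,0,40],[-4.5,31.5,0],[-4.5,31.5,0],[-4.5,31.5,0],[-4.5,31.5,0]],"spin":[0,0,0,0,0.08,0.08,0.08,0.08],"gripper":[0.9,1,1,1,1,1,1,1]}'
python3 - <<'E'
from h import *
f={c:grab(c) for c in ("scene","side")}
for l in ("cheese1","crisp_base","plate"): print(l,[np_(c,l) for c in f])
E
```

```text
t: 37.75
eef_pos: [0.5996, -0.0665, 0.0839]
ee_rot: [3.141, -0.001, -2.1]
force: [-1.6, -0.2, 0.5]
width: 0.0592
gripper_force: 20.0
t: 38.55
eef_pos: [0.5998, -0.0662, 0.0836]
ee_rot: [-3.142, 0.0, -2.1]
force: [-1.1, 0.3, -0.2]
width: 0.0791
gripper_force: 0.0
t: 39.35
eef_pos: [0.5816, 0.0608, 0.2047]
ee_rot: [-3.141, 0.001, -1.777]
force: [1.2, -0.7, 0.8]
width: 0.0873
gripper_force: 0.0
cheese1 [[([0.602, -0.065, 0.085], 0.78), ([0.543, 0.344, 0.027], 0.71), ([0.636, -0.244, 0.003], 0.26)], [([0.538, 0.343, 0.027], 0.93), ([0.598, -0.065, 0.086], 0.43)]]
crisp_base [[([0.599, -0.068, 0.074], 0.51)], [([0.717, 0.292, -0.002], 0.67), ([0.6, -0.063, 0.072], 0.44)]]
plate [[([0.598, -0.067, 0.053], 0.59)], [([0.598, -0.061, 0.059], 0.8)]]
```

```bash
python3 -m creep '{"translation":[[-4.5,31.5,0],[-4.5,31.5,0],[-4.5,31.5,0],[-4.5,31.5,0],[-4.5,31.5,0],[-4.5,31.5,0],[-4.5,31.5,0],[-4.5,31.5,0]],"spin":[0.08,0.08,0.08,0.08,0.08,0.08,0.08,0.08],"gripper":[1,1,1,1,1,1,1,1]}'; python3 -m creep '{"translation":[[-4.5,31.5,0],[0,0,0],[0,0,0],[0,0,0]],"spin":[0.08,0,0,0],"gripper":[1,1,1,1]}'
python3 - <<'E'
from h import *
w=grab("wrist"); s=get_state(); print(s["eef_pos"],s["ee_rot"][2], np_("wrist","cheese1"))
im=w["img"].astype(int); p=wpix(w,(.541,.343,.035)).round().astype(int)
# cheese: greenish-yellow (G>=R-12)
m=((im[:,:,1]-im[:,:,0]>-16)&(im[:,:,1]-im[:,:,2]>20)).astype(np.uint8)
n,l,st,ce=cv2.connectedComponentsWithStats(m); k=l[p[1],p[0]]; x,y,ww,hh,a=st[k]; print(st[k],ce[k],onz(w,(x+ww/2-.5,y+hh/2-.5),.035),onz(w,ce[k],.035))
E
```

```text
t: 40.55
eef_pos: [0.5459, 0.3122, 0.2036]
ee_rot: [3.142, -0.0, -1.138]
force: [1.2, -0.4, -0.1]
width: 0.0876
gripper_force: 0.0
t: 40.95
eef_pos: [0.5415, 0.3422, 0.2034]
ee_rot: [3.141, -0.0, -1.062]
force: [0.3, 0.1, 0.5]
width: 0.0878
gripper_force: 0.0
[0.54160832 0.34202334 0.20356774] -1.0618308868704154 [([0.538, 0.344, 0.028], 0.59)]
[ 290  148   60   62 2606] [317.94128933 179.1208749 ] [0.53932242 0.33652448 0.035     ] [0.54045587 0.33794139 0.035     ]
```

```bash
python3 -m creep '{"translation":[[-1,1,-40],[0,0,-40],[0,0,-40],[0,0,-30],[0,0,-20],[0,0,-13],[0,0,0],[0,0,0]],"spin":[0,0,0,0,0,0,0,0],"gripper":[1,1,1,1,1,1,1,1]}' 25; python3 -m creep '{"translation":[[0,0,0],[0,0,0],[0,0,0],[0,0,0],[0,0,0],[0,0,0],[0,0,0]],"spin":[0,0,0,0,0,0,0],"gripper":[0,0,0,0,0,0,0]}'; python3 -m creep '{"translation":[[0,0,5],[0,0,20],[0,0,40],[0,0,40],[0,0,40],[0,0,0]],"spin":[0,0,0,0,0,0],"gripper":[0,0,0,0,0,0]}'
```

```text
t: 41.85
eef_pos: [0.5409, 0.3443, 0.0214]
ee_rot: [-3.141, 0.0, -1.06]
force: [0.1, 0.1, 0.3]
width: 0.0876
gripper_force: 0.0
t: 42.55
eef_pos: [0.5404, 0.3444, 0.021]
ee_rot: [-3.141, 0.0, -1.06]
force: [-2.4, 0.7, 5.5]
width: 0.0594
gripper_force: 25.0
t: 43.15
eef_pos: [0.5429, 0.3463, 0.1723]
ee_rot: [-3.132, 0.002, -1.059]
force: [1.0, 0.2, -0.6]
width: 0.0591
gripper_force: 25.0
```

```bash
python3 -m creep '{"translation":[[4.25,-29.3,0],[4.25,-29.3,0],[4.25,-29.3,0],[4.25,-29.3,0],[4.25,-29.3,0],[4.25,-29.3,0],[4.25,-29.3,0],[4.25,-29.3,0]],"spin":[0,0,0,0,0,0,0,0],"gripper":[0,0,0,0,0,0,0,0]}'; python3 -m creep '{"translation":[[4.25,-29.3,0],[4.25,-29.3,0],[4.25,-29.3,0],[4.25,-29.3,0],[4.25,-29.3,0],[4.25,-29.3,0],[0,0,0],[0,0,0]],"spin":[0,0,0,0,0,0,0,0],"gripper":[0,0,0,0,0,0,0,0]}';  python3 -m creep '{"translation":[[0,0,-15],[0,0,-15],[0,0,-10],[0,0,0],[0,0,0]],"spin":[0,0,0,0,0],"gripper":[0,0,0,0,0]}'
python3 - <<'E'
from h import *
f={c:grab(c) for c in ("scene","side")}; print(get_state()["eef_pos"],get_state()["width"])
for l in ("cheese1","crisp_base","plate"): print(l,[np_(c,l) for c in f])
E
```

```text
t: 43.95
eef_pos: [0.5741, 0.1086, 0.1654]
ee_rot: [3.141, 0.0, -1.06]
force: [0.0, 0.1, -0.6]
width: 0.0593
gripper_force: 25.0
t: 44.75
eef_pos: [0.5995, -0.0666, 0.1652]
ee_rot: [3.141, 0.0, -1.062]
force: [-0.8, 0.2, -1.3]
width: 0.0592
gripper_force: 25.0
t: 45.25
eef_pos: [0.6, -0.0655, 0.1258]
ee_rot: [3.141, -0.0, -1.059]
force: [0.1, 0.2, -0.8]
width: 0.0594
gripper_force: 25.0
[ 0.60033944 -0.06561295  0.12638018] 0.05967478635231969
cheese1 [[([0.604, -0.064, 0.087], 0.67), ([0.599, -0.064, 0.134], 0.55)], [([0.604, -0.064, 0.085], 0.57), ([0.605, -0.067, 0.13], 0.55)]]
crisp_base [[([0.599, -0.068, 0.073], 0.61)], [([0.6, -0.062, 0.07], 0.41)]]
plate [[([0.596, -0.07, 0.057], 0.81)], [([0.596, -0.062, 0.056], 0.91)]]
```

```bash
python3 -m creep '{"translation":[[0,0,-10],[0,0,-7],[0,0,-3],[0,0,-2],[0,0,0],[0,0,0]],"spin":[0,0,0,0,0,0],"gripper":[0,0,0,0,0,0]}'; python3 -m creep '{"translation":[[0,0,-1],[0,0,-1],[0,0,0],[0,0,0],[0,0,0],[0,0,0],[0,0,0],[0,0,0]],"spin":[0,0,0,0,0,0,0,0],"gripper":[0,0,0,0.9,0.9,0.9,0.9,0.9]}'; python3 -m creep '{"translation":[[0,0,0],[0,0,10],[0,0,30],[0,0,40],[0,0,40],[4,-22,0],[4,-22,0],[4,-22,0]],"spin":[0,0,0,0,0,0.03,0.03,0.03],"gripper":[0.9,0.9,1,1,1,1,1,1]}'
python3 - <<'E'
from h import *
f={c:grab(c) for c in ("wrist","scene","side")}; print(get_state()["eef_pos"],get_state()["ee_rot"])
for l in ("cheese1","crisp_base","crisp_top","plate"): print(l,[np_(c,l) for c in f])
E
```

```text
t: 46.25
eef_pos: [0.5999, -0.066, 0.1036]
ee_rot: [-3.142, -0.0, -1.06]
force: [-0.1, 0.1, -0.6]
width: 0.0596
gripper_force: 25.0
t: 47.05
eef_pos: [0.5997, -0.0659, 0.1015]
ee_rot: [3.142, 0.0, -1.06]
force: [0.8, 0.0, -0.6]
width: 0.0788
gripper_force: 0.0
t: 47.85
eef_pos: [0.612, -0.1325, 0.2231]
ee_rot: [-3.14, -0.001, -0.968]
force: [0.2, 1.1, -0.1]
width: 0.0874
gripper_force: 0.0
[ 0.61176154 -0.13298628  0.22209429] [-3.14136093e+00 -2.30666018e-04 -9.71753895e-01]
cheese1 [[([0.598, -0.065, 0.107], 0.8)], [([0.6, -0.067, 0.105], 0.59), ([0.603, -0.067, 0.085], 0.4)], [([0.599, -0.066, 0.106], 0.92), ([0.598, -0.064, 0.085], 0.68)]]
crisp_base [[], [([0.596, -0.07, 0.068], 0.67)], [([0.596, -0.06, 0.07], 0.62), ([0.723, 0.291, 0.004], 0.58)]]
crisp_top [[([0.634, -0.251, 0.004], 0.85), ([0.814, -0.219, 0.008], 0.7), ([0.792, -0.108, 0.004], 0.69), ([0.507, -0.262, 0.003], 0.62)], [([0.511, -0.259, 0.007], 0.93), ([0.635, -0.245, 0.004], 0.85), ([0.817, -0.222, 0.008], 0.8), ([0.792, -0.106, 0.01], 0.63)], [([0.508, -0.258, 0.007], 0.75), ([0.631, -0.244, 0.009], 0.7), ([0.816, -0.22, 0.008], 0.53)]]
plate [[], [([0.794, 0.064, -0.002], 0.33)], [([0.602, -0.062, 0.058], 0.77)]]
```

```bash
python3 -m creep '{"translation":[[3,-14,0],[3,-14,0],[3,-14,0],[3,-14,0],[3,-14,0],[3,-14,0],[2,-14,0],[2,-15,0]],"spin":[-0.144,-0.144,-0.144,-0.144,-0.144,-0.144,-0.144,-0.144],"gripper":[1,1,1,1,1,1,1,1]}';  python3 -m creep '{"translation":[[0,0,0],[0,0,0],[0,0,0],[0,0,0],[0,0,0],[0,0,0],[0,0,0],[0,0,0]],"spin":[-0.144,-0.144,-0.144,-0.144,-0.144,-0.144,-0.144,-0.144],"gripper":[1,1,1,1,1,1,1,1]}';  python3 -m creep '{"translation":[[0,0,-20],[0,0,-20],[0,0,0],[0,0,0],[0,0,0]],"spin":[-0.144,-0.144,-0.144,0,0],"gripper":[1,1,1,1,1]}'
python3 - <<'E'
from h import *
w=wdisc((.634,-.246,.012),60,(16,0)); cv2.imwrite("pics/w7.png",w["img"][:,:,::-1])
f={c:grab(c) for c in ("scene","side")}; print(get_state()["q"].round(2))
for l in ("crisp_top","cheese1"): print(l,[np_(c,l) for c in ("wrist","scene","side")])
E
```

```text
t: 49.4
eef_pos: [0.6339, -0.2454, 0.2214]
ee_rot: [3.141, -0.0, -2.128]
force: [0.5, 0.4, -0.3]
width: 0.0876
gripper_force: 0.0
t: 50.2
eef_pos: [0.6338, -0.2449, 0.2214]
ee_rot: [3.142, -0.0, 3.003]
force: [-0.6, -0.0, 0.0]
width: 0.0878
gripper_force: 0.0
t: 50.7
eef_pos: [0.6341, -0.245, 0.1819]
ee_rot: [3.142, 0.001, 2.582]
force: [0.4, 0.5, -0.4]
width: 0.0874
gripper_force: 0.0
px [332. 183.] [314. 182.] circle [ 632.4 -247.    34.5] need mm [-1.7 -2. ] z 0.1821 yaw 2.581
[-0.08  0.39 -0.04  0.   -1.14 -2.05]
crisp_top [[([0.634, -0.248, 0.001], 0.75), ([0.792, -0.107, 0.005], 0.73), ([0.815, -0.22, 0.007], 0.59)], [([0.818, -0.222, 0.007], 0.96), ([0.791, -0.104, 0.008], 0.86), ([0.634, -0.244, 0.003], 0.75), ([0.795, 0.068, -0.0], 0.57), ([0.512, -0.257, 0.004], 0.42)], [([0.816, -0.219, 0.008], 0.86), ([0.792, -0.104, 0.008], 0.78), ([0.634, -0.248, 0.007], 0.6), ([0.509, -0.256, 0.005], 0.54), ([0.724, -0.343, 0.001], 0.25)]]
cheese1 [[([0.602, -0.066, 0.106], 0.97)], [([0.6, -0.067, 0.105], 0.79), ([0.603, -0.067, 0.082], 0.5)], [([0.6, -0.062, 0.07], 0.65), ([0.602, -0.065, 0.108], 0.61), ([0.598, -0.063, 0.085], 0.51)]]
```

View pics/w7.png

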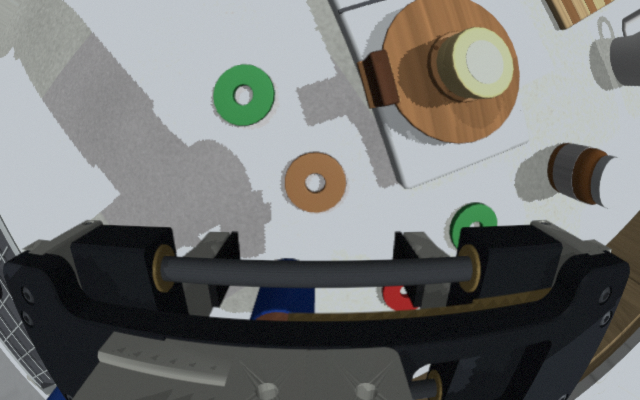

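The brown ring is at (315,182), r = 34.5 mm, and the stack stands upright. The soap is behind the gripper with clearance. Descending.

```bash
python3 -m creep '{"translation":[[-1,-2,-40],[0,0,-40],[0,0,-40],[0,0,-30],[0,0,-18],[0,0,-9.5],[0,0,0],[0,0,0]],"spin":[0,0,0,0,0,0,0,0],"gripper":[1,1,1,1,1,1,1,1]}' 25; python3 -m creep '{"translation":[[0,0,0],[0,0,0],[0,0,0],[0,0,0],[0,0,0],[0,0,0],[0,0,0]],"spin":[0,0,0,0,0,0,0],"gripper":[0,0,0,0,0,0,0]}'; python3 -m creep '{"translation":[[0,0,5],[0,0,20],[0,0,40],[0,0,40],[0,0,40],[0,0,30],[0,0,0],[0,0,0]],"spin":[0,0,0,0,0,0,0,0],"gripper":[0,0,0,0,0,0,0,0]}'
```

```text
t: 51.95
eef_pos: [0.6335, -0.2471, 0.005]
ee_rot: [3.141, 0.001, 2.578]
force: [0.2, -0.9, 0.4]
width: 0.0874
gripper_force: 0.0
t: 52.65
eef_pos: [0.6332, -0.247, 0.0049]
ee_rot: [3.141, 0.001, 2.578]
force: [-1.1, 1.4, 5.2]
width: 0.0659
gripper_force: 24.9
t: 53.45
eef_pos: [0.6328, -0.2469, 0.1798]
ee_rot: [3.141, 0.001, 2.577]
force: [-0.1, 0.2, -0.6]
width: 0.0656
gripper_force: 24.9
```

```bash
python3 -m creep '{"translation":[[-4.7,25.9,0],[-4.7,25.9,0],[-4.7,25.9,0],[-4.7,25.9,0],[-4.7,25.9,0],[-4.7,25.9,0],[-4.7,25.9,0],[0,0,0]],"spin":[0,0,0,0,0,0,0,0],"gripper":[0,0,0,0,0,0,0,0]}'; python3 -m creep '{"translation":[[0,0,-20],[0,0,-15],[0,0,0],[0,0,0],[0,0,0]],"spin":[0,0,0,0,0],"gripper":[0,0,0,0,0]}'
python3 - <<'E'
from h import *
f={c:grab(c) for c in ("wrist","scene","side")}; print(get_state()["eef_pos"],get_state()["width"])
for l in ("crisp_top","cheese1","crisp_base","plate"): print(l,[[x for x in np_(c,l) if abs(x[0][0]-.6)<.03] for c in f])
E
```

```text
t: 54.25
eef_pos: [0.5985, -0.0633, 0.1775]
ee_rot: [-3.14, -0.002, 2.58]
force: [0.6, -0.7, -1.2]
width: 0.0658
gripper_force: 24.9
t: 54.75
eef_pos: [0.6002, -0.066, 0.1445]
ee_rot: [-3.142, 0.0, 2.577]
force: [-0.1, -0.3, -0.6]
width: 0.066
gripper_force: 24.9
[ 0.60020289 -0.06577723  0.14469803] 0.06575631038952605
crisp_top [[([0.601, -0.064, 0.144], 0.62)], [([0.599, -0.062, 0.145], 0.77)], [([0.598, -0.062, 0.149], 0.72)]]
cheese1 [[([0.601, -0.066, 0.106], 0.59)], [([0.6, -0.064, 0.104], 0.67), ([0.603, -0.066, 0.085], 0.4)], [([0.602, -0.065, 0.107], 0.63), ([0.6, -0.063, 0.085], 0.5)]]
crisp_base [[], [], [([0.599, -0.061, 0.071], 0.68)]]
plate [[], [([0.596, -0.065, 0.055], 0.66), ([0.597, -0.067, 0.072], 0.6)], [([0.597, -0.061, 0.055], 0.8)]]
```

```bash
python3 -m creep '{"translation":[[0,-0.5,-10],[0,0,-6],[0,0,-4],[0,0,-2],[0,0,0],[0,0,0]],"spin":[0,0,0,0,0,0],"gripper":[0,0,0,0,0,0]}'; python3 -m creep '{"translation":[[0,0,-1],[0,0,-1],[0,0,-0.5],[0,0,0],[0,0,0]],"spin":[0,0,0,0,0],"gripper":[0,0,0,0,0]}'
python3 - <<'E'
from h import *
f={c:grab(c) for c in ("scene","side")}
for l in ("crisp_top","cheese1"): print(l,[[x for x in np_(c,l) if abs(x[0][0]-.6)<.03] for c in f])
E
```

```text
t: 56.1
eef_pos: [0.6, -0.0661, 0.1221]
ee_rot: [3.142, 0.0, 2.577]
force: [0.3, 0.8, -1.0]
width: 0.066
gripper_force: 24.9
t: 56.6
eef_pos: [0.6, -0.0661, 0.1197]
ee_rot: [3.141, 0.0, 2.577]
force: [0.2, 0.4, 0.6]
width: 0.0657
gripper_force: 24.9
crisp_top [[([0.601, -0.064, 0.116], 0.61)], [([0.602, -0.067, 0.125], 0.7)]]
cheese1 [[([0.601, -0.065, 0.083], 0.52), ([0.603, -0.066, 0.106], 0.46)], [([0.6, -0.062, 0.084], 0.46)]]
```

```bash
python3 -m creep '{"translation":[[0,0,0],[0,0,0],[0,0,0],[0,0,0],[0,0,0],[0,0,0],[0,0,0]],"spin":[0,0,0,0,0,0,0],"gripper":[0.9,0.9,0.9,0.9,0.9,0.9,0.9]}'; python3 -m creep '{"translation":[[0,0,5],[0,0,20],[0,0,40],[0,0,40],[0,0,30],[-15,-30,0],[-15,-30,0],[-15,-30,0]],"spin":[0,0,0,0,0,0,0,0],"gripper":[0.9,0.9,0.9,0.9,0.9,0.9,0.9,0.9]}'; python3 -m creep '{"translation":[[-15,-30,0],[-15,-30,0],[0,0,0],[0,0,0],[0,0,0]],"spin":[0,0,0,0,0],"gripper":[0.9,0.9,0.9,0.9,0.9]}'
python3 - <<'E'
from h import *
f={c:grab(c) for c in ("wrist","scene","side")}
for l in ("crisp_top","cheese1","crisp_base","plate","mug","soap","jar"): print(l,[np_(c,l) for c in f])
cv2.imwrite("pics/fin.png",f["side"]["img"][:,:,::-1])
# edges of ring vs predicted circles: mean gradient along circle outline, small xy search
for c in ("scene","side"):
    g=cv2.cvtColor(f[c]["img"],cv2.COLOR_RGB2GRAY).astype(np.float32); G=np.hypot(cv2.Sobel(g,5,1,0),cv2.Sobel(g,5,0,1))
    for n,z,r in (("ring",.1285,.034),("plate",.0645,.075)):
        best=max((np.mean([cv2.remap(G,*[np.float32([[v]]) for v in proj(f[c],(x+r*np.cos(a),y+r*np.sin(a),z))],1)[0,0] for a in np.linspace(0,6.2,40)]),x,y) for x in np.arange(.592,.609,.002) for y in np.arange(-.076,-.055,.002))
        print(c,n,np.round(best,3))
E
```

```text
t: 57.6
eef_pos: [0.5998, -0.0661, 0.1195]
ee_rot: [-3.142, -0.0, 2.577]
force: [0.9, -0.0, 0.1]
width: 0.0793
gripper_force: 0.0
t: 58.4
eef_pos: [0.5543, -0.1568, 0.2553]
ee_rot: [3.141, 0.001, 2.578]
force: [-0.4, -0.7, 0.6]
width: 0.0792
gripper_force: 0.0
t: 58.9
eef_pos: [0.5251, -0.2158, 0.2548]
ee_rot: [3.141, 0.0, 2.578]
force: [-0.2, 0.6, -0.7]
width: 0.0791
gripper_force: 0.0
crisp_top [[([0.604, -0.067, 0.12], 0.67), ([0.816, -0.218, 0.006], 0.53)], [([0.792, -0.106, 0.009], 0.88), ([0.51, -0.261, 0.004], 0.83), ([0.817, -0.222, 0.004], 0.78), ([0.602, -0.063, 0.12], 0.59)], [([0.601, -0.064, 0.124], 0.88), ([0.512, -0.258, 0.009], 0.61), ([0.787, -0.107, 0.008], 0.61), ([0.601, -0.064, 0.07], 0.61), ([0.82, -0.217, 0.008], 0.59)]]
cheese1 [[([0.6, -0.065, 0.108], 0.72)], [([0.601, -0.067, 0.085], 0.62), ([0.6, -0.067, 0.106], 0.56), ([0.725, -0.341, 0.001], 0.53)], [([0.598, -0.064, 0.087], 0.69), ([0.596, -0.063, 0.055], 0.49), ([0.6, -0.066, 0.108], 0.44)]]
crisp_base [[([0.72, 0.292, 0.002], 0.44)], [([0.598, -0.067, 0.073], 0.49)], [([0.6, -0.063, 0.069], 0.44)]]
plate [[], [([0.595, -0.067, 0.056], 0.82)], [([0.599, -0.061, 0.057], 0.95)]]
mug [[([0.721, 0.294, 0.001], 0.6)], [([0.722, 0.295, -0.0], 0.86)], [([0.719, 0.291, -0.001], 0.88)]]
soap [[([0.723, -0.343, 0.002], 0.79), ([0.721, 0.293, -0.0], 0.46)], [([0.599, -0.07, 0.054], 0.21)], [([0.723, -0.342, 0.003], 0.72)]]
jar [[([0.798, 0.063, -0.0], 0.91)], [([0.798, 0.066, 0.002], 0.82)], [([0.792, 0.062, -0.0], 0.71)]]
scene ring [ 9.3793e+01  5.9800e-01 -6.6000e-02]
scene plate [ 1.53991e+02  6.00000e-01 -6.80000e-02]
side ring [ 1.67633e+02  6.00000e-01 -6.60000e-02]
side plate [ 1.58893e+02  5.96000e-01 -6.00000e-02]
```

```bash
python3 -c "
from station import arm; print(arm.job_done())"
```

```text
the job is handed in; nothing more can be done
None
```

The job is handed in (no verdict came back): the plate is on the pan, the button was pressed fully in while it was empty, and the base, both cheeses and holed crispbread stand stacked on it to within a few mm, after I put back a cheese that was knocked aside; the mug, soap bottle and jar have not moved.

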